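# Find the loose spindle of the thread rack

## Robot

A 7-joint arm with a two-finger parallel gripper is mounted at the origin on the work surface. World frame = base frame: x ahead of the robot, y to its left, z up, the work surface at z = 0. Lengths are in m, angles in rad, forces in N, time in s.
With the tool pointing down it reaches from about 0.4 to 0.85 m from the base axis. Payload 4.5 kg.
Tool frame: the origin (TCP) lies midway between the tips of the shut fingers; the grasp point (between the pads) lies 19 mm behind it; z points along the fingers, y is the direction in which the jaws open and shut (so a half turn about z gives the same grasp; the last joint's range is limited). The gripper opens to 88 mm and grips with 3 to 60 N. Pads are 18 mm wide; open, the fingers measure 123 mm over their backs; the gripper's body (75 mm by 187 mm) begins 45 mm behind the grasp point.
Start: joints at [0.034, 0.689, -0.195, 1.565, 0.157, 0.902, -0.215], TCP at [0.625, 0, 0.239] pointing down, gripper open.
Joint ranges: [-3.01, 3.01], [-0.46, 2.08], [-1.47, 1.51], [0.13, 2.56], [-1, 4.14], [0.04, 2.09], [-2.66, 2.66]. Speed limits (rad/s): [2.57, 2.57, 3.14, 3.14, 3.14, 3.14, 3.14].

## Interface

Orientations are given as a unit quaternion [x, y, z, w].
In Python, from plant import get_state, snapshot, finish_job, find_in gives the robot as it stands.
- The arm moves only by the shell command python3 -m creep 'ROWS' [OPENING] [FORCE]. ROWS is JSON, one flat list of numbers, 6 for each row, row after row: the shift along the tool's x, y, z in mm, then the turn, a rotation vector about the tool's x, y, z in degrees. In form: [tx, ty, tz, wx, wy, wz, tx, ty, tz, wx, wy, wz, ...]. A call has 1 to 5 rows; each row shifts and turns the pose as measured when the row begins, along the tool's axes as they then stand; what a row does not reach is not made up. A row lasts 1/12 s, in which the tool goes at most 41.7 mm and 7.16 degrees, less where a joint would pass 70% of its speed; a pose out of reach is approached as far as the arm can. A call is refused whole if a number of a shift passes 41.7 or a number of a turn 7.16, either way. A call with a gripper value outside its range is refused whole. OPENING is the finger opening in mm, from 0 to 88.1, set as the call begins (- or left out, the last holds). The fingers move at their own pace and stop on an object; FORCE is the grip in N (left out, the last holds). Time passes only in rows, so rows that do not move let the fingers close. It gives the time, the measured TCP pose, the force and the opening at its end, in the units of the state.
- get_state(): the state, without advancing time (a new reading comes with each control period).
- snapshot(name): name is "scene" or "side" or "wrist"; returns a dict with "color" (420x560x3 uint8, red, green, blue), "intrinsics" (3x3 intrinsics, pixels), "extrinsics" (4x4, takes a point from world to camera coordinates). Camera axes: x right, y down, z forward; pixel columns grow to the right and rows downward; lengths in m; the calibration is good to about 2 mm. The wrist camera is an equidistant fisheye: a pixel r from the principal point sees the ray r / f radians off the axis. A picture is of the moment at which its call begins. There is no depth.
- finish_job(): hands the job in, once; it reports no verdict.
Trained networks look in the newest picture that a camera, given by its name, has taken for a name from the list of things; names that differ only in an ending like _2 or _b are one class to them, and where a whole thing is asked for, a point or a joint stands for the part that bears it (a point fixed in the world has none). Each returns a list of dicts, best first, with "score" (0 to 1); they miss things now and then, are a little off and sometimes report something else, mostly with a low value. They report only what shows in the picture. A call takes as long as a camera call. They do not tell look-alikes from the thing itself.
- find_in(thing, camera): "xy" ([column, row] in pixels, amid what is visible of it).
The state is a dict: "clock": time; "q": joint angles; "qd": joint speeds; "joint_torque": joint torques, N m; "tool_pos": TCP position; "eef_rot": TCP orientation; "contact_force": force on the tool from outside, world axes, zero at the start; "moment": the same for the moment, N m; "opening": opening from 0.0 (shut) to 1.0 (fully open).
Only numpy, scipy, OpenCV 4.12 (cv2) and the standard library are available. Lean on these libraries where they do the work, as an engineer would, in place of code of your own. Each camera call takes 0.05 s, during which the arm holds its last target.

## Task

One of the three spindles of the thread rack has worked loose in its hole. Find it by feel: gently rock the spindles along the rack's row, each one over to the left first and then over to the right as far as it will go, with no more than a few newtons so that the firm ones are not strained. Then draw the loose one out, lower it foot down into the empty red pincushion base and let go, leaving the two firm spindles in their holes and everything else where it is.

Things in the scene. Friction and masses are not known exactly. Their poses are not given: they have to be found in the camera images.
- rack: Wooden thread rack screwed to the table: a board 70 x 290 x 10 mm with three square bosses 44 x 44 mm, 50 mm high, 90 mm apart in a row along its own y (its left, about the robot's left), at y = +90, 0 and -90 mm; a 125 mm spindle stands in each. Origin at the centre of the underside of the board. Boss tops 60 mm above the table, spindle tops 135 mm.
- left (a point): Wooden spindle in the left hole (the end at the rack's +y), 125 mm long, 40 g. Point on its axis half-way up: 62.5 mm above its foot, 72.5 mm above the table when seated; z points to its top. From the foot up: 50 mm tail, 16 mm thick, inside the hole; 33 mm flange at 53 to 57 mm; plain rod, 12 mm thick, from 57 to 125 mm, to push or grip. Loose and firm ones look alike.
- middle (a point): Wooden spindle in the middle hole (the centre), 125 mm long, 40 g. Point on its axis half-way up: 62.5 mm above its foot, 72.5 mm above the table when seated; z points to its top. From the foot up: 50 mm tail, 16 mm thick, inside the hole; 33 mm flange at 53 to 57 mm; plain rod, 12 mm thick, from 57 to 125 mm, to push or grip. Loose and firm ones look alike.
- right (a point): Wooden spindle in the right hole (the end at the rack's -y), 125 mm long, 40 g. Point on its axis half-way up: 62.5 mm above its foot, 72.5 mm above the table when seated; z points to its top. From the foot up: 50 mm tail, 16 mm thick, inside the hole; 33 mm flange at 53 to 57 mm; plain rod, 12 mm thick, from 57 to 125 mm, to push or grip. Loose and firm ones look alike.
- hole_left (a point): Centre of the mouth of the left hole, on the boss's top face 60 mm above the table; 50 mm deep, upright. Axes as the rack's: y along the row, to the left. In any of the holes: a firm spindle gives only 1 to 2 mm each way near its top under a few newtons and cannot be drawn out.
- hole_middle (a point): Centre of the mouth of the middle hole, on the boss's top face 60 mm above the table; 50 mm deep, upright. Axes as the rack's: y along the row, to the left. In any of the holes: the loose spindle swings at under 1 N, about 0.1 rad (10 mm at its top) each way, to a hard stop; it falls back nearly upright when let go and lifts straight out.
- hole_right (a point): Centre of the mouth of the right hole, on the boss's top face 60 mm above the table; 50 mm deep, upright. Axes as the rack's: y along the row, to the left. Rock a spindle by pushing high on the rod from one side with an open or shut gripper: a rod clamped between the pads cannot lean and hides the play.
- pincushion_base: Round red ceramic base of a pincushion, empty and open at the top: 50 mm high, 72 mm across the foot and 66 mm across the rim, wall 5 mm, inner floor 8 mm above the table. Opening 56 mm across at the rim and 50 mm lower down. Loose, 450 g. Origin at the centre of its underside. A spindle stood in it leans on the rim.
- button_jar: Clear plastic button jar with white screw cap, 64 mm diameter, 86 mm high, origin at the centre of its underside. Bystander.
- thimble: Steel thimble, 20 mm diameter, 22 mm high, origin at the centre of its underside. Bystander.
- darning_egg: Small wooden darning egg standing on its flat end, 52 mm diameter, 62 mm high, origin at the centre of its underside. Bystander.
- bobbin_box: White plastic bobbin box, lid shut, about 80 x 123 x 35 mm, origin at the centre of its underside. Bystander.
Mind the look-alikes: they are no part of the job. Leave any purple or turquoise look-alike of the part that bears right alone. Leave any pink look-alike of the pincushion_base alone.

How it is judged:
By the outcome, as a careful person would: the job done as asked, in the order asked, and still so for the second after the job is handed in, with the robot touching nothing.
It also fails if it takes over 72 s, if anything falls off the work surface, if the arm or the gripper's body presses on something with over 40 N, if the wrist force passes 120 N, or if a joint passes its speed limit or range.

## Working session

There is one attempt and no reset: what is moved stays moved. The work goes in short steps, Python scripts to look and compute and a shell command to move; the robot and the scene stay as the last step left them, time stands still between calls to the robot, and variables do not carry over. Pictures are saved under pics/ and viewed, and the job is handed in when it is done.

```bash
mkdir -p pics; ls
python3 - <<'E'
from plant import *
import cv2
s=get_state();print(s)
for n in("scene","side","wrist"):
    d=snapshot(n);cv2.imwrite(f"pics/{n}0.png",d["color"][:,:,::-1])
    print(n,d["intrinsics"],d["extrinsics"])
    for t in("rack","left","middle","right","pincushion_base","hole_left"):
        print(t,[(round(r["score"],2),[round(v) for v in r["xy"]]) for r in find_in(t,n)][:5])
E
```

```text
pics
{'clock': 0.0, 'q': array([ 0.03382462,  0.68995631, -0.19450356,  1.56632739,  0.15732863,
        0.90253029, -0.21510481]), 'qd': array([-1.60293118e-03, -1.82533262e-03,  3.66524495e-05, -1.42810294e-04,
       -5.08189692e-04,  1.41518985e-03, -6.07271589e-05]), 'joint_torque': array([ 3.38560185e-04, -5.27571630e+01, -1.26686912e+00, -1.53434461e+01,
       -5.26333472e-02,  6.56995355e-03,  1.65937727e-04]), 'tool_pos': array([ 6.24368964e-01, -8.00828645e-05,  2.37931495e-01]), 'eef_rot': array([ 7.07084337e-01,  7.07128635e-01, -7.02827750e-04, -5.83866910e-04]), 'contact_force': array([ 0.73516824,  0.28602348, -0.05643405]), 'moment': array([ 0.05202494,  0.00259234, -0.01695611]), 'opening': 1.0034114512954102}
scene [[384.16866788   0.         286.01265038]
 [  0.         384.16866788 216.60048127]
 [  0.           0.           1.        ]] [[ 0.41324094  0.91047033 -0.01660421 -0.19611594]
 [ 0.70400364 -0.3309898  -0.62835072 -0.36950392]
 [-0.57759051  0.24797082 -0.77775296  1.19033553]
 [ 0.          0.          0.          1.        ]]
rack [(0.7, [230, 239])]
[... 706 characters left out ...]
ht [(0.92, [267, 340])]
pincushion_base [(0.64, [244, 181]), (0.56, [200, 175]), (0.5, [366, 215])]
hole_left [(0.66, [281, 310])]
wrist [[325.1922621    0.         276.17395762]
 [  0.         325.1922621  216.23764096]
 [  0.           0.           1.        ]] [[ 0.99999736  0.00206161  0.00101336 -0.62583418]
 [ 0.0016713  -0.95556658  0.29477061 -0.04111517]
 [ 0.00157603 -0.29476814 -0.95556751  0.38892985]
 [ 0.          0.          0.          1.        ]]
rack []
left [(0.93, [203, 245]), (0.54, [187, 366])]
middle [(0.94, [198, 312])]
right [(0.72, [190, 366]), (0.66, [202, 245])]
pincushion_base [(0.94, [166, 10]), (0.64, [204, 244]), (0.63, [87, 1])]
hole_left [(0.8, [225, 210])]
```

View pics/scene0.png

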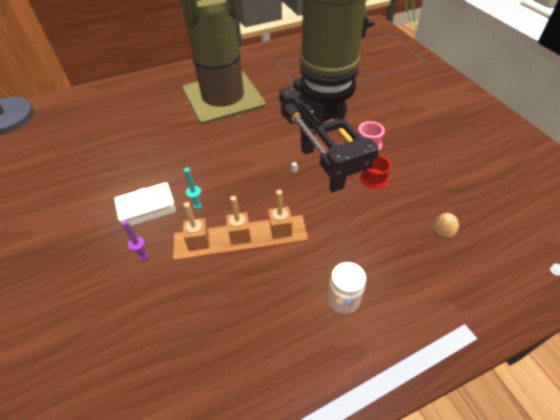

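View pics/side0.png

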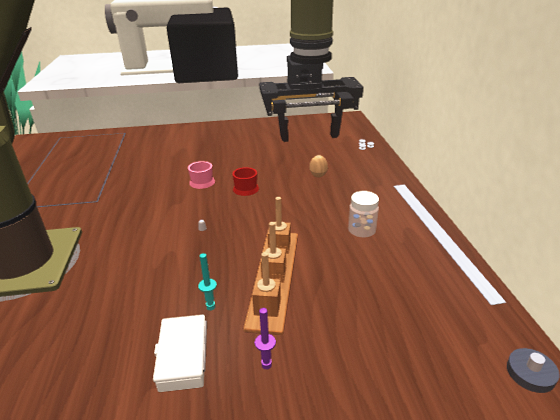

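View pics/wrist0.png

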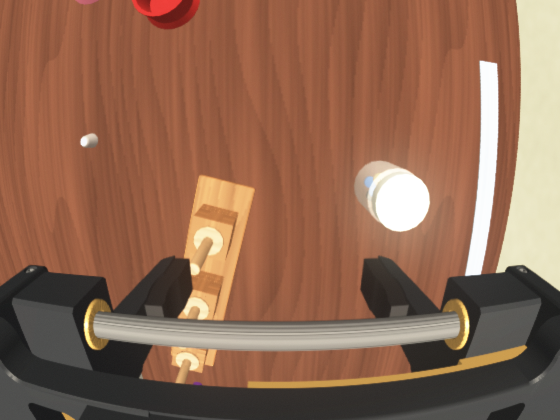

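The scene picture shows the rack with its three wooden spindles (tops at about 279,191; 234,198; 188,205). There is a turquoise look-alike at (193,190) and a purple one at (135,243). The pincushion bases are red at (376,172) and pink at (372,135); red is the one asked for. I'll enlarge crops to confirm and to refine these pixels.

Run:
```python
import cv2,numpy as np
a=cv2.imread("pics/scene0.png")[160:265,160:320];b=cv2.imread("pics/side0.png")[160:335,190:320];w=cv2.imread("pics/wrist0.png")[170:390,160:270]
c=cv2.imread("pics/scene0.png")[110:200,340:410]
cv2.imwrite("pics/ca.png",cv2.resize(a,None,fx=5,fy=5,interpolation=2))
b4=cv2.resize(b,None,fx=3.4,fy=3.4,interpolation=2);cc=cv2.resize(c,None,fx=4,fy=4,interpolation=2)
o=np.zeros((600,800,3),np.uint8);o[:b4.shape[0],:b4.shape[1]]=b4;o[:cc.shape[0],460:460+cc.shape[1]]=cc
cv2.imwrite("pics/cb.png",o)
cv2.imwrite("pics/cw.png",cv2.resize(w,None,fx=2.7,fy=2.7,interpolation=2))
```

```text
(no output)
```

View pics/ca.png

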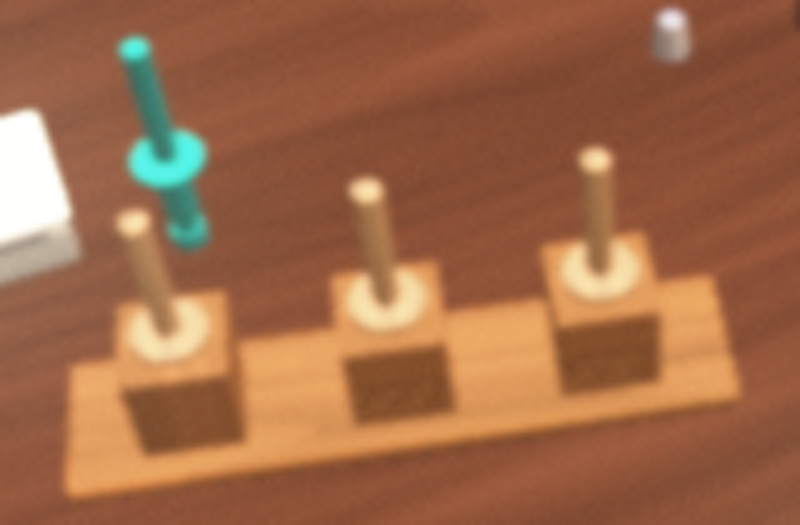

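View pics/cb.png

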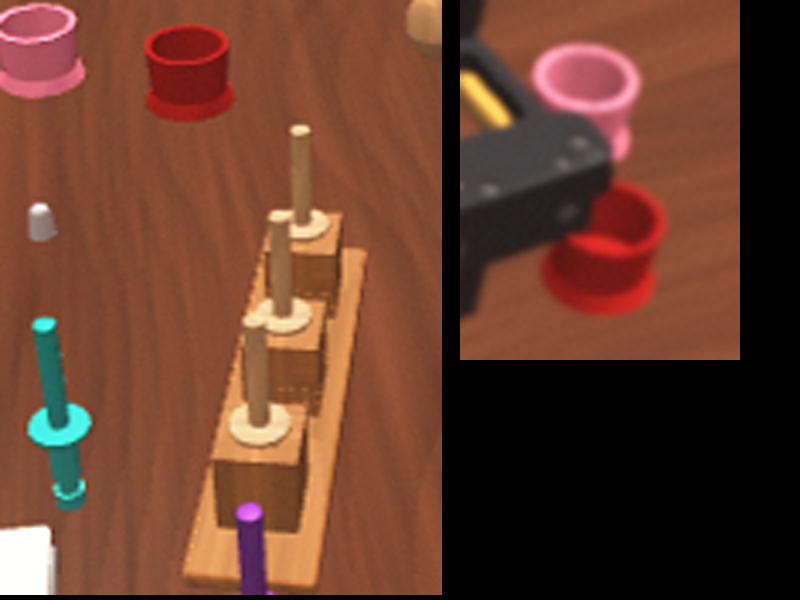

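View pics/cw.png

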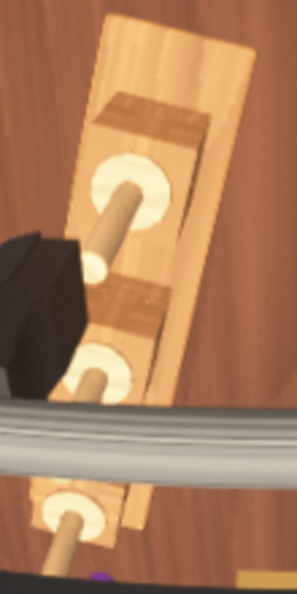

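```bash
cat > h.py <<'E'
import numpy as np
from plant import *
from scipy.optimize import least_squares
from scipy.spatial.transform import Rotation as R
def proj(d,P):
    K=d["intrinsics"];E=d["extrinsics"];p=E[:3,:3]@np.asarray(P)+E[:3,3]
    if d["n"]=="wrist":
        r=np.hypot(p[0],p[1]);th=np.arctan2(r,p[2]);return np.array([K[0,2]+K[0,0]*th*p[0]/r,K[1,2]+K[1,1]*th*p[1]/r])
    return (K@p)[:2]/p[2]
def snap(n):
    d=snapshot(n);d["n"]=n;return d
E
python3 - <<'E'
from h import *
D={n:snap(n) for n in("scene","side","wrist")}
Z={'t':.135,'f':.067}
Y={'l':.09,'m':0,'r':-.09}
obs=[("scene",'l','t',279.2,192),("scene",'m','t',233.4,198),("scene",'r','t',186.8,204.4),("scene",'l','f',280,214),("scene",'m','f',237.2,219.8),("scene",'r','f',193.6,226),
("side",'l','t',278.2,198.5),("side",'m','t',272.4,223.8),("side",'r','t',265.3,254.4),("side",'l','f',278.8,225.6),("side",'m','f',272.9,252.6),("side",'r','f',266.5,285),
("wrist",'l','t',194.8,268.5),("wrist",'l','f',208.5,240.7),("wrist",'m','f',196.3,308.5),("wrist",'r','f',187,361)]
def pt(v,a,b): return [v[0]-np.sin(v[2])*Y[a],v[1]+np.cos(v[2])*Y[a],Z[b]]
def f(v,cs=("scene","side","wrist")): return np.concatenate([proj(D[o[0]],pt(v,o[1],o[2]))-o[3:] for o in obs if o[0] in cs])
r=least_squares(f,[.5,-.2,0]);v=r.x;print(v,np.degrees(v[2]));print(f(v).reshape(-1,2).round(1))
for c in D: print(c,least_squares(lambda v:f(v,(c,)),v).x)
for a in Y: print(a,np.round(pt(v,a,'t'),4))
ob=[("scene",378,163.7,.05),("side",245,173.2,.05)]
g=lambda p:np.concatenate([proj(D[o[0]],[p[0],p[1],o[3]])-o[1:3] for o in ob])
r=least_squares(g,[.5,.1]);print("base",r.x,g(r.x))
for o in ob: print(o[0],least_squares(lambda p:proj(D[o[0]],[p[0],p[1],o[3]])-o[1:3],r.x).x)
s=get_state();print(s["clock"])
E
```

```text
[ 0.53078307 -0.13575942 -0.26079772] -14.942608590789593
[[-0.3  0. ]
 [-0.3  0.2]
 [-0.6  0.1]
 [-0.1  0. ]
 [-0.   0.2]
 [-0.1  0.1]
 [ 0.6 -1. ]
 [ 0.2 -0.9]
 [-0.1 -1. ]
 [ 0.8 -0.5]
 [ 0.9 -0.9]
 [ 0.3 -1.4]
 [-0.9  0.7]
 [ 0.1  0.2]
 [-0.8  0.2]
 [-0.2  0.2]]
scene [ 0.53074615 -0.13526288 -0.26112919]
side [ 0.52954825 -0.13853836 -0.2534877 ]
wrist [ 0.53138692 -0.13530985 -0.2601033 ]
l [ 0.554  -0.0488  0.135 ]
m [ 0.5308 -0.1358  0.135 ]
r [ 0.5076 -0.2227  0.135 ]
base [0.49904609 0.23104254] [-0.32166092  0.28771718 -0.07342822 -0.8397866 ]
scene [0.4985312  0.23228177]
side [0.49891444 0.22631867]
1.2
```

I get the rack at (0.531, -0.136) with yaw -14.9°, the left spindle at (0.554, -0.049) and the red base at (0.499, 0.231). I'll turn the jaws along the row, so the open fingers straddle a rod and can push it both ways.

```bash
python3 -m creep '[0,0,0,0,0,-7.1, 0,0,0,0,0,-7.1, 0,0,0,0,0,-7.1, 0,0,0,0,0,-7.1, 0,0,0,0,0,-7.1]' 40 5
python3 -m creep '[0,0,0,0,0,-7.1, 0,0,0,0,0,-7.1, 0,0,0,0,0,-7.1, 0,0,0,0,0,-7.1, 0,0,0,0,0,-7.1]'
cat >> h.py <<'E'
TGT=dict(left=(.554,-.0488),middle=(.5308,-.1358),right=(.5076,-.2227),base=(.499,.230))
YAW=75.06
def to(name=None,z=None,xy=None):
    s=get_state();Rm=R.from_quat(s["eef_rot"]);p=s["tool_pos"]
    x,y=xy if xy is not None else TGT[name]
    d=Rm.inv().apply([x-p[0],y-p[1],(z-p[2]) if z else 0])*1000
    yw=np.radians(YAW);ty=np.array([np.cos(yw),np.sin(yw),0]);G=np.column_stack([np.cross(ty,[0,0,-1]),ty,[0,0,-1]])
    w=(Rm.inv()*R.from_matrix(G)).as_rotvec(degrees=True)
    print("t",round(s["clock"],2),"p",p.round(4),"shift mm",d.round(1),"turn",w.round(2),"F",s["contact_force"].round(2),"row F",round(float(s["contact_force"]@ty),2),"op",round(s["opening"],3))
E
python3 -c "
from h import *
to('left',.2)"
```

```text
clock: 1.62
tool_pos: [0.6252, 0.0002, 0.239]
eef_rot: [0.453, 0.891, -0.0, 0.001]
contact_force: [0.2, -1.0, 0.1]
opening: 0.646
clock: 2.03
tool_pos: [0.6253, -0.0004, 0.2391]
eef_rot: [0.157, 0.988, -0.001, 0.001]
contact_force: [-0.3, -0.1, -0.9]
opening: 0.452
t 2.03 p [ 6.253e-01 -4.000e-04  2.391e-01] shift mm [ 52.8 -68.1  39.2] turn [-0.1   0.1  -3.16] F [-0.27 -0.11 -0.94] row F -0.17 op 0.452
```

```bash
python3 -m creep '[13,-17,10,0,0,-1.6, 13,-17,10,0,0,-1.6, 13,-17,10,0,0,0, 13,-17,10,0,0,0, 0,0,0,0,0,0]' >/dev/null
python3 -c "
from h import *
import cv2
to('left',.115)
for n in ('wrist','scene'):
  d=snap(n);cv2.imwrite(f'pics/{n}1.png',d['color'][:,:,::-1])
"
```

```text
t 2.45 p [ 0.5557 -0.0525  0.1976] shift mm [ 2.9  3.  82.6] turn [0.1  0.24 0.59] F [-0.85 -0.4   0.64] row F -0.6 op 0.453
```

View pics/wrist1.png

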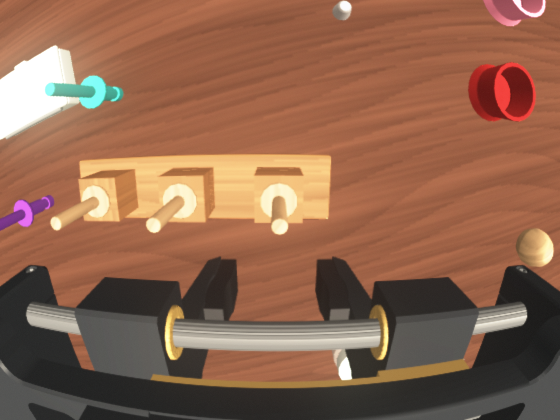

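View pics/scene1.png

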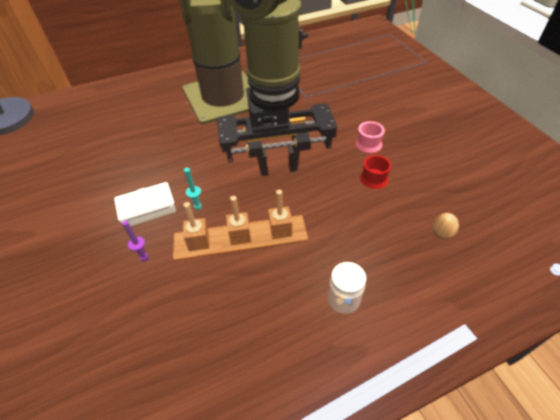

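Run:
```python
from h import *
import cv2
D={n:snap(n) for n in("wrist","scene")}
for k in("left","middle","right"):
    x,y=TGT[k];print(k,[proj(D["wrist"],[x,y,z]).round(1).tolist() for z in(.135,.067)])
for n in D: print(n,[(r["score"],r["xy"]) for r in find_in("pincushion_base",n)][:3], proj(D[n],[.499,.230,.05]).round(1),proj(D[n],[.499,.230,.0]).round(1))
cv2.imwrite("pics/c2.png",cv2.resize(np.hstack([D["scene"]["color"][130:200,340:410],D["wrist"]["color"][55:125,460:530]])[:,:,::-1],None,fx=5.5,fy=5.5,interpolation=2))
cv2.imwrite("pics/c3.png",cv2.resize(D["wrist"]["color"][160:240,40:300][:,:,::-1],None,fx=3,fy=3,interpolation=2))
```

```text
left [[272.6, 222.2], [272.8, 197.3]]
middle [[146.9, 220.5], [173.8, 196.7]]
right [[50.6, 218.7], [90.4, 197.1]]
wrist [(0.87, [509.8, 5.9]), (0.68, [495.6, 86.8]), (0.16, [226.9, 166.7])] [512.   88.2] [486.5  89.2]
scene [(0.84, [374.0, 135.1]), (0.7, [376.6, 173.3])] [377.3 164.1] [373.9 178.8]
```

View pics/c2.png

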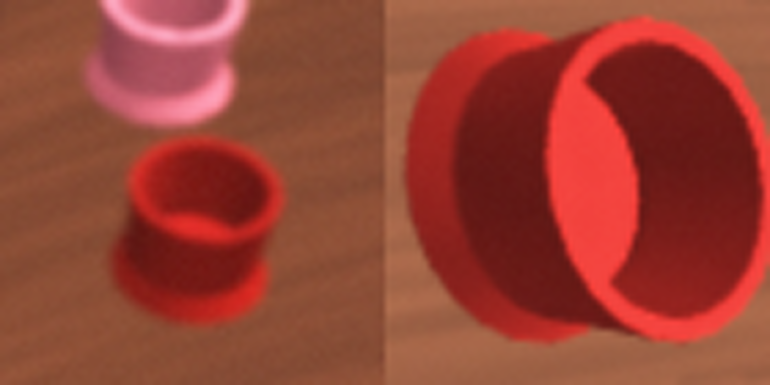

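View pics/c3.png

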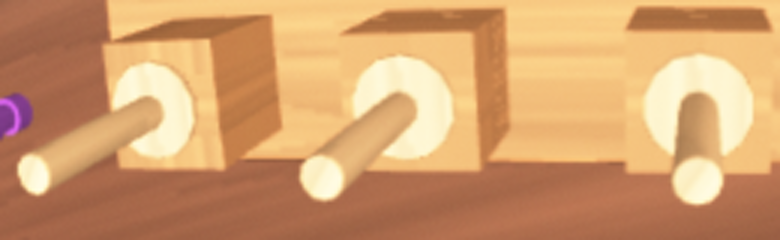

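Predictions and picture agree to within 2 px: left rod top at (273,220), middle at (147,220), right at (51,218). Now I'll lower over the left spindle.

```bash
python3 -m creep '[1,1.5,20,0,0,0.5, 1,1.5,20,0,0,0, 1,0,20,0,0,0, 0,0,18,0,0,0, 0,0,4,0,0,0]' >/dev/null
python3 -c "
from h import *
to('left',.115)"
```

```text
t 3.17 p [ 0.5693 -0.0378  0.1198] shift mm [ 12.2 -14.5   4.3] turn [0.9  1.49 0.52] F [-0.    0.12  0.56] row F 0.12 op 0.45
```

```bash
python3 -m creep '[0,0,0,0,0,0]' >/dev/null
python3 -c "
from h import *
to('left',.115)"
python3 -m creep '[0,0,-10,0,0,0, 0,0,-10,0,0,0,0,0,0,0,0,0]' >/dev/null
python3 -c "
from h import *
to('left',.115)"
```

```text
t 3.25 p [ 0.5695 -0.037   0.1192] shift mm [ 12.2 -15.4   3.6] turn [0.91 1.44 0.59] F [ 0.24 -0.24  0.49] row F -0.17 op 0.452
t 3.5 p [ 0.5706 -0.0357  0.1429] shift mm [ 13.7 -17.3  27.2] turn [1.   1.58 0.67] F [0.45 0.13 0.49] row F 0.24 op 0.452
```

```bash
python3 -m creep '[7,-9,0,0.5,0.8,0.4, 6,-8,0,0.5,0.8,0.3, 0,0,0,0,0,0]' >/dev/null
python3 -c "
from h import *
to('left',.115)"
python3 -m creep '[0,0,5,0,0,0]' >/dev/null
python3 -c "
from h import *
to('left',.115)"
```

```text
t 3.75 p [ 0.5542 -0.0502  0.1462] shift mm [ 0.6  1.3 31.2] turn [-0.02  0.18 -0.13] F [-0.79  0.1  -0.27] row F -0.11 op 0.45
t 3.83 p [ 0.5545 -0.0509  0.1421] shift mm [ 1.2  1.9 27.1] turn [-0.02  0.29 -0.19] F [0.3  0.76 0.29] row F 0.81 op 0.453
```

```bash
python3 -m creep '[1,2,9,0,0,0,0,0,9,0,0,0,0,0,8,0,0,0,0,0,0,0,0,0]' >/dev/null
python3 -c "
from h import *
to('left',.115)"
```

```text
t 4.17 p [ 0.553  -0.0492  0.112 ] shift mm [-0.9  0.7 -2.9] turn [-0.06  0.16 -0.25] F [-0.34 -0.56  0.51] row F -0.63 op 0.451
```

```bash
python3 -m creep '[0,4,0,0,0,0,0,4,0,0,0,0,0,3,0,0,0,0,0,0,0,0,0,0]' >/dev/null
cat > r.py <<'E'
from h import *
import sys
n=sys.argv[1];s=get_state();p=s["tool_pos"];yw=np.radians(YAW);u=np.array([np.cos(yw),np.sin(yw),0]);v=np.array([u[1],-u[0],0])
d=(p-np.array([*TGT[n],.115]))*1000
print("t %.2f row %.1f perp %.1f z %.1f F_row %.2f perp %.2f z %.2f"%(s["clock"],d@u,d@v,p[2]*1000,s["contact_force"]@u,s["contact_force"]@v,s["contact_force"][2]))
E
python3 r.py left
for i in 1 2 3; do python3 -m creep '[0,1,0,0,0,0]' >/dev/null; python3 r.py left; done
```

```text
t 4.50 row 12.3 perp -1.7 z 110.3 F_row 0.45 perp 0.09 z 0.57
t 4.58 row 13.6 perp -1.5 z 110.5 F_row -0.31 perp 0.22 z 0.30
t 4.67 row 14.2 perp -1.5 z 110.6 F_row -1.80 perp -0.56 z -1.62
t 4.75 row 14.2 perp -1.6 z 110.6 F_row -1.64 perp -0.14 z -1.15
```

```bash
python3 -m creep '[0,2,0,0,0,0]' >/dev/null; python3 r.py left; python3 -m creep '[0,2,0,0,0,0]' >/dev/null; python3 r.py left;python3 -m creep '[0,3,0,0,0,0]' >/dev/null; python3 r.py left
```

```text
t 4.83 row 14.5 perp -1.8 z 110.4 F_row -4.86 perp 0.10 z -0.49
t 4.92 row 14.6 perp -1.8 z 110.4 F_row -5.17 perp -0.04 z 0.96
t 5.00 row 14.8 perp -1.8 z 110.3 F_row -7.54 perp 0.04 z 1.51
```

The left spindle is firm to the left, giving under 1 mm. 7.5 N was more than needed, so I'll stay under 5 N from here. Now to the right.

```bash
python3 -m creep '[0,-6,0,0,0,0,0,-6,0,0,0,0,0,-6,0,0,0,0,0,-6,0,0,0,0,0,0,0,0,0,0]' >/dev/null;python3 r.py left
for i in 1 2 ; do python3 -m creep '[0,-1,0,0,0,0]' >/dev/null; python3 r.py left; done
```

```text
t 5.42 row -7.8 perp -1.1 z 111.4 F_row -0.08 perp 0.54 z 0.32
t 5.50 row -8.4 perp -1.0 z 111.5 F_row 0.09 perp 0.06 z 0.05
t 5.58 row -9.5 perp -0.9 z 111.6 F_row 0.30 perp 0.23 z -0.16
```

```bash
python3 -m creep '[0,-2,0,0,0,0]' >/dev/null;python3 r.py left
for i in 1 2 3 4; do python3 -m creep '[0,-1,0,0,0,0]' >/dev/null; python3 r.py left; done
```

```text
t 5.67 row -10.9 perp -0.9 z 111.7 F_row -0.48 perp -0.96 z -0.21
t 5.75 row -12.1 perp -0.9 z 111.7 F_row 0.20 perp -0.29 z 0.07
t 5.83 row -12.8 perp -0.9 z 111.7 F_row 0.13 perp 0.46 z -0.16
t 5.92 row -13.8 perp -0.9 z 111.7 F_row 0.55 perp -0.23 z 0.25
t 6.00 row -14.7 perp -0.9 z 111.7 F_row 0.13 perp 0.34 z 0.45
```

```bash
for i in 1 2 ; do python3 -m creep '[0,-1,0,0,0,0]' >/dev/null; python3 r.py left; done;  python3 -m creep '[0,-2,0,0,0,0]' >/dev/null; python3 r.py left
```

```text
t 6.08 row -15.6 perp -0.9 z 111.7 F_row 0.00 perp -0.24 z -0.17
t 6.17 row -16.2 perp -0.8 z 111.8 F_row 2.81 perp 0.37 z -0.38
t 6.25 row -16.8 perp -0.7 z 111.8 F_row 5.04 perp 0.27 z -1.70
```

The left spindle is firm both ways. Now the middle one.

```bash
python3 -m creep '[0,7,0,0,0,0,0,6,0,0,0,0,0,0,-15,0,0,0,0,0,-15,0,0,0,0,0,-10,0,0,0]' >/dev/null;python3 -c "
from h import *
to('middle',.16)"
```

```text
t 6.67 p [ 0.5506 -0.0504  0.1507] shift mm [ -3.1 -87.6  -9. ] turn [-0.23 -0.21 -0.16] F [ 1.3  -0.34  0.58] row F 0.01 op 0.455
```

```bash
python3 -m creep '[-1,-18,-5,0,0,0,-1,-18,-4,0,0,0,-1,-18,0,0,0,0,0,-18,0,0,0,0,0,-15,0,0,0,0]' >/dev/null;python3 -m creep '[0,0,0,0,0,0]' >/dev/null;python3 -c "
from h import *
to('middle',.115)"
```

```text
t 7.17 p [ 0.5331 -0.1352  0.1641] shift mm [ 2.2 -1.  49.1] turn [-0.22  0.13  0.15] F [-0.45 -0.71 -0.08] row F -0.8 op 0.459
```

```bash
python3 -m creep '[1,-0.5,10,0,0,0,1,-0.5,10,0,0,0,0,0,10,0,0,0,0,0,10,0,0,0,0,0,7,0,0,0]' >/dev/null;python3 r.py middle;python3 -m creep '[0,4,0,0,0,0,0,4,0,0,0,0,0,3,0,0,0,0,0,0,0,0,0,0]' >/dev/null;python3 r.py middle
for i in 1 2 3; do python3 -m creep '[0,1,0,0,0,0]' >/dev/null; python3 r.py middle; done
```

```text
t 7.58 row 4.4 perp 0.7 z 113.9 F_row -0.18 perp -0.13 z 0.19
t 7.92 row 14.2 perp -1.5 z 110.7 F_row -2.33 perp -0.12 z -0.20
t 8.00 row 14.4 perp -1.5 z 110.8 F_row -3.40 perp 0.71 z -2.48
t 8.08 row 14.5 perp -1.7 z 110.7 F_row -5.15 perp 0.93 z -1.65
t 8.17 row 14.6 perp -1.8 z 110.7 F_row -4.61 perp -0.37 z -2.14
```

Firm to the left. Now to the right.

```bash
python3 -m creep '[0,-6,0,0,0,0,0,-6,0,0,0,0,0,-6,0,0,0,0,0,-6,0,0,0,0,0,-2,0,0,0,0]' >/dev/null;python3 r.py middle;python3 -m creep '[0,-2,0,0,0,0,0,0,0,0,0,0]' >/dev/null;python3 r.py middle
for i in 1 2 3; do python3 -m creep '[0,-1,0,0,0,0]' >/dev/null; python3 r.py middle; done
```

```text
t 8.58 row -8.5 perp -0.2 z 112.2 F_row -0.69 perp -0.58 z -0.32
t 8.75 row -11.5 perp 0.1 z 112.5 F_row -0.22 perp -0.82 z 0.77
t 8.83 row -12.1 perp 0.2 z 112.6 F_row 1.04 perp 0.36 z -0.51
t 8.92 row -13.0 perp 0.2 z 112.6 F_row 0.38 perp -0.23 z 0.00
t 9.00 row -13.8 perp 0.2 z 112.6 F_row -1.11 perp 0.59 z 0.45
```

```bash
for i in 1 2 3; do python3 -m creep '[0,-1,0,0,0,0]' >/dev/null; python3 r.py middle; done;  python3 -m creep '[0,-1.5,0,0,0,0]' >/dev/null; python3 r.py middle
```

```text
t 9.08 row -14.7 perp 0.3 z 112.6 F_row -0.48 perp 0.01 z 0.46
t 9.17 row -15.5 perp 0.3 z 112.6 F_row 0.06 perp 0.12 z 0.10
t 9.25 row -16.2 perp 0.4 z 112.7 F_row 1.28 perp -0.37 z -0.34
t 9.33 row -16.5 perp 0.5 z 112.7 F_row 3.61 perp 0.07 z -1.24
```

The middle spindle is firm both ways too, so the right one should be loose. I'll still rock it.

```bash
python3 -m creep '[0,7,0,0,0,0,0,6,0,0,0,0,0,0,-15,0,0,0,0,0,-15,0,0,0,0,0,-15,0,0,0]' >/dev/null;python3 -c "
from h import *
to('right',.16)"
```

```text
t 9.75 p [ 0.5281 -0.1366  0.156 ] shift mm [ -1.3 -88.5  -3.8] turn [-0.13 -0.27  0.68] F [-0.5   0.22 -0.61] row F 0.08 op 0.455
```

```bash
python3 -m creep '[0,-18,-2,0,0,0.4,0,-18,-2,0,0,0.3,0,-18,0,0,0,0,0,-18,0,0,0,0,0,-15,0,0,0,0]' >/dev/null;python3 -m creep '[0,0,0,0,0,0]' >/dev/null;python3 -c "
from h import *
to('right',.115)"
```

```text
t 10.25 p [ 0.5091 -0.2192  0.1644] shift mm [ 0.7 -3.7 49.4] turn [-0.13  0.11  0.4 ] F [ 0.08 -0.31  0.1 ] row F -0.28 op 0.453
```

```bash
python3 -m creep '[0,-3,10,0,0,0,0,-3,10,0,0,0,0,-1,10,0,0,0,0,0,10,0,0,0,0,0,7,0,0,0]' >/dev/null;python3 r.py right;python3 -m creep '[0,4,0,0,0,0,0,4,0,0,0,0,0,3,0,0,0,0,0,0,0,0,0,0]' >/dev/null;python3 r.py right
for i in 1 2 3; do python3 -m creep '[0,1,0,0,0,0]' >/dev/null; python3 r.py right; done
```

```text
t 10.67 row 0.9 perp 1.4 z 113.8 F_row -0.76 perp -0.41 z -1.55
t 11.00 row 16.0 perp -0.3 z 110.7 F_row 0.27 perp 0.37 z 0.05
t 11.08 row 17.4 perp -0.1 z 111.0 F_row 0.41 perp 0.31 z 0.46
t 11.17 row 18.8 perp 0.2 z 111.4 F_row -0.71 perp 0.03 z -0.55
t 11.25 row 19.8 perp 0.4 z 111.7 F_row -0.52 perp 0.56 z -0.60
```

It swings past the 14 mm contact point with no force, so it is loose. I'll go on to the stop.

```bash
for i in 1 2 3; do python3 -m creep '[0,1,0,0,0,0]' >/dev/null; python3 r.py right; done
```

```text
t 11.33 row 20.7 perp 0.6 z 112.1 F_row -0.06 perp 0.50 z -1.00
t 11.42 row 21.5 perp 0.7 z 112.2 F_row -0.38 perp 0.61 z -0.30
t 11.50 row 21.9 perp 0.6 z 112.3 F_row -1.34 perp -0.53 z -0.70
```

```bash
for i in 1 2 3; do python3 -m creep '[0,1.5,0,0,0,0]' >/dev/null; python3 r.py right; done
```

```text
t 11.58 row 22.3 perp 0.3 z 112.2 F_row -2.51 perp 0.52 z -1.32
t 11.67 row 22.5 perp 0.0 z 112.1 F_row -2.99 perp -0.27 z -0.61
t 11.75 row 22.6 perp -0.2 z 112.0 F_row -3.95 perp -0.38 z -1.46
```

Left stop reached after about 8 mm. Now to the right.

```bash
python3 -m creep '[0,-7,0,0,0,0,0,-7,0,0,0,0,0,-7,0,0,0,0,0,-6,0,0,0,0,0,-6,0,0,0,0]' >/dev/null;python3 r.py right;python3 -m creep '[0,-2,0,0,0,0,0,-2,0,0,0,0,0,0,0,0,0,0]' >/dev/null;python3 r.py right
for i in 1 2 3; do python3 -m creep '[0,-1,0,0,0,0]' >/dev/null; python3 r.py right; done
```

```text
t 12.17 row -8.9 perp 1.2 z 112.6 F_row -0.16 perp 0.10 z 0.65
t 12.42 row -15.7 perp 1.2 z 112.4 F_row 0.76 perp -0.10 z -0.74
t 12.50 row -16.4 perp 1.3 z 112.5 F_row -0.38 perp 1.18 z -0.31
t 12.58 row -17.3 perp 1.3 z 112.5 F_row 0.39 perp 0.45 z 0.09
t 12.67 row -17.9 perp 1.3 z 112.5 F_row -0.01 perp 0.27 z -0.82
```

```bash
for i in 1 2 3; do python3 -m creep '[0,-1,0,0,0,0]' >/dev/null; python3 r.py right; done
```

```text
t 12.75 row -18.6 perp 1.4 z 112.5 F_row 1.46 perp 1.71 z 0.62
t 12.83 row -19.3 perp 1.5 z 112.6 F_row 0.45 perp 0.07 z 0.31
t 12.92 row -20.0 perp 1.6 z 112.6 F_row 0.55 perp 0.59 z 0.16
```

```bash
for i in 1 2 3; do python3 -m creep '[0,-1.5,0,0,0,0]' >/dev/null; python3 r.py right; done
```

```text
t 13.00 row -21.3 perp 1.7 z 112.7 F_row 0.08 perp -0.25 z -0.21
t 13.08 row -22.8 perp 1.8 z 112.7 F_row 0.62 perp 0.39 z 0.11
t 13.17 row -24.1 perp 1.9 z 112.8 F_row 2.64 perp 0.50 z 0.31
```

```bash
for i in 1 2 3; do python3 -m creep '[0,-1.2,0,0,0,0]' >/dev/null; python3 r.py right; done
```

```text
t 13.25 row -24.6 perp 2.1 z 112.8 F_row 3.84 perp -0.44 z 0.27
t 13.33 row -24.7 perp 2.2 z 112.8 F_row 3.91 perp -0.22 z -0.64
t 13.42 row -24.8 perp 2.3 z 112.8 F_row 3.11 perp -0.43 z 0.31
```

Both stops found (+22.4 and -24.6 mm), so the right spindle is the loose one. I'll centre on it and lower to grasp.

```bash
python3 -m creep '[0.7,6,0,0,0,0,0.7,6,0,0,0,0,0.6,6,0,0,0,0,0,4,0,0,0,0,0,0,0,0,0,0]' >/dev/null;python3 r.py right;python3 -c "
from h import *
to('right',.085)"
```

```text
t 13.83 row -3.4 perp -0.9 z 112.7 F_row 0.55 perp -0.72 z 0.31
t 13.83 p [ 0.5059 -0.2258  0.1127] shift mm [-0.9  3.3 27.7] turn [0.22 0.17 0.9 ] F [-0.55  0.72  0.31] row F 0.55 op 0.452
```

```bash
python3 -m creep '[0,1.5,8,0.2,0.2,0.4,0,0.5,8,0,0,0.4,0,0,8,0,0,0,0,0,0,0,0,0]' >/dev/null;python3 r.py right;python3 -c "
from h import *
import cv2
to('right',.085)
d=snap('wrist');cv2.imwrite('pics/w4.png',d['color'][:,:,::-1])"
```

```text
t 14.17 row -1.7 perp -0.7 z 86.5 F_row -0.30 perp 0.97 z -0.17
t 14.17 p [ 0.5065 -0.2241  0.0865] shift mm [-0.7  1.7  1.5] turn [-0.1  -0.03  0.03] F [ 0.86 -0.54 -0.17] row F -0.3 op 0.453
```

View pics/w4.png

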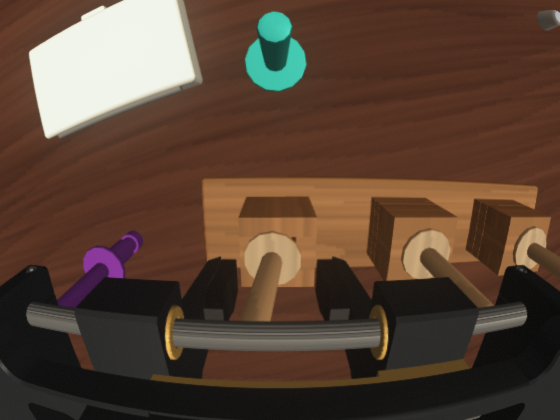

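The wrist view shows the loose spindle's rod (265,290) between the fingers. The purple look-alike stands clear on the left of the picture. I'll close the gripper.

```bash
python3 -m creep '[0,0.5,0,0,0,0,0,0,0,0,0,0,0,0,0,0,0,0,0,0,0,0,0,0,0,0,0,0,0,0]' 0 15;python3 -m creep '[0,0,0,0,0,0,0,0,0,0,0,0]';python3 r.py right
```

```text
clock: 14.63
tool_pos: [0.5067, -0.2244, 0.0868]
eef_rot: [0.13, 0.991, -0.001, -0.0]
contact_force: [0.3, 0.3, -1.2]
opening: 0.132
clock: 14.8
tool_pos: [0.5067, -0.2246, 0.0871]
eef_rot: [0.13, 0.991, -0.001, -0.0]
contact_force: [-0.3, -0.3, -1.5]
opening: 0.129
t 14.80 row -2.1 perp -0.4 z 87.1 F_row -0.40 perp -0.24 z -1.47
```

```bash
python3 -m creep '[0,0,-5,0,0,0,0,0,-8,0,0,0,0,0,-8,0,0,0]';python3 r.py right;python3 -m creep '[0,0,-10,0,0,0,0,0,-10,0,0,0,0,0,-10,0,0,0]';python3 r.py right
```

```text
clock: 15.05
tool_pos: [0.5056, -0.2243, 0.1083]
eef_rot: [0.13, 0.991, -0.001, -0.002]
contact_force: [-0.1, -0.5, 0.0]
opening: 0.132
t 15.05 row -2.1 perp -1.5 z 108.3 F_row -0.49 perp 0.03 z 0.02
clock: 15.3
tool_pos: [0.5057, -0.2242, 0.1419]
eef_rot: [0.13, 0.991, -0.001, -0.001]
contact_force: [0.3, -0.6, -0.3]
opening: 0.131
t 15.30 row -1.9 perp -1.4 z 141.9 F_row -0.51 perp 0.47 z -0.31
```

```bash
python3 -m creep '[0,0,-14,0,0,0,0,0,-18,0,0,0,0,0,-18,0,0,0,0,0,-18,0,0,0,0,0,-12,0,0,0]';python3 -m creep '[0,0,-8,0,0,0,0,0,0,0,0,0]' >/dev/null; python3 -c "
from h import *
import cv2
to('base',.245)
d=snap('side');cv2.imwrite('pics/s5.png',d['color'][:,:,::-1])"
```

```text
clock: 15.72
tool_pos: [0.5054, -0.2236, 0.2303]
eef_rot: [0.13, 0.992, -0.001, -0.001]
contact_force: [1.0, -0.4, -0.4]
opening: 0.126
t 15.88 p [ 0.507  -0.2238  0.2433] shift mm [124.6 436.4  -3.4] turn [-0.13  0.31  0.01] F [-0.31  0.41 -0.51] row F 0.31 op 0.131
```

View pics/s5.png

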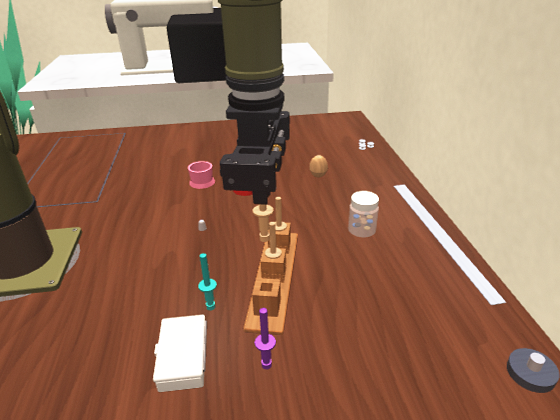

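The side view shows the spindle held in the gripper (263,220) and the right hole empty (266,288). Now I'll carry it to the red base.

```bash
python3 -m creep '[4,16,0,0,0,0,7,24,0,0,0,0,7,24,0,0,0,0,7,24,0,0,0,0,7,24,0,0,0,0]' >/dev/null; python3 -c "
from h import *
to('base',.24)"; python3 -m creep '[7,24,0,0,0,0,7,24,0,0,0,0,7,24,0,0,0,0,7,24,0,0,0,0,7,24,0,0,0,0]' >/dev/null; python3 -c "
from h import *
to('base',.24)"
```

```text
t 16.35 p [ 0.5018 -0.1118  0.2382] shift mm [ 95.8 328.1  -4.2] turn [-0.42 -0.06 -0.86] F [ 0.53 -0.18  0.06] row F -0.04 op 0.134
t 16.77 p [0.4966 0.0182 0.2332] shift mm [ 55.5 204.3  -8.4] turn [-0.59 -0.57 -0.89] F [ 0.11  0.51 -1.01] row F 0.52 op 0.126
```

```bash
python3 -m creep '[7,24,-3,-0.2,-0.2,-0.3,7,24,-3,-0.2,-0.2,-0.3,7,24,-2,0,0,-0.3,7,24,0,0,0,0,7,24,0,0,0,0]' >/dev/null; python3 -c "
from h import *
to('base',.24)"; python3 -m creep '[6,22,-1,0,0,0,6,22,-1,0,0,0,4,16,0,0,0,0,0,4,0,0,0,0,0,0,0,0,0,0]' >/dev/null; python3 -c "
from h import *
to('base',.24)"
```

```text
t 17.18 p [0.4904 0.1481 0.2368] shift mm [12.7 81.3 -3.7] turn [-0.47 -0.63  0.1 ] F [-0.55  0.49 -0.95] row F 0.33 op 0.13
t 17.6 p [0.487  0.2231 0.2349] shift mm [-9.9  9.6 -5.4] turn [-0.52 -1.06  0.7 ] F [ 0.61  0.32 -0.06] row F 0.47 op 0.128
```

```bash
python3 -m creep '[-5,5,0,-0.3,-0.5,0.4,-4,4,0,-0.2,-0.5,0.3,0,0,0,0,0,0]' >/dev/null
python3 - <<'E'
from h import *
import cv2
to('base',.16)
D={}
for n in("scene","side","wrist"):
    D[n]=d=snap(n);cv2.imwrite(f"pics/{n}6.png",d["color"][:,:,::-1])
s=get_state();p=s["tool_pos"];print(p)
for n in D: print(n,"foot",proj(D[n],p-[0,0,.077]).round(1),"rim",proj(D[n],[.499,.23,.05]).round(1))
E
```

```text
t 17.85 p [0.4988 0.2263 0.2333] shift mm [ 0.7  3.9 73.2] turn [-0.21 -0.04 -0.22] F [ 0.35 -0.75 -1.08] row F -0.63 op 0.131
[0.49807443 0.22600623 0.2333414 ]
scene foot [383.7 128.5] rim [377.3 164.1]
side foot [241.8 135.8] rim [244.9 172.5]
wrist foot [276.1 225.6] rim [280.6 192.5]
```

View pics/wrist6.png

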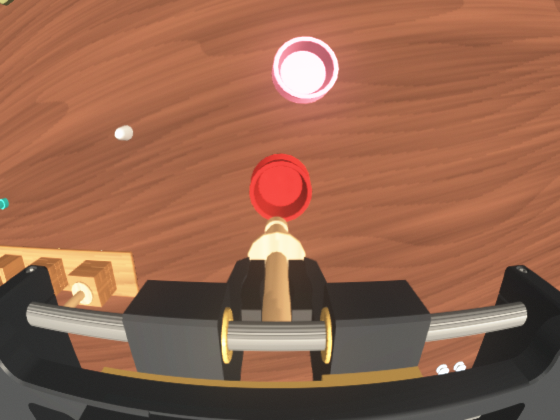

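View pics/side6.png

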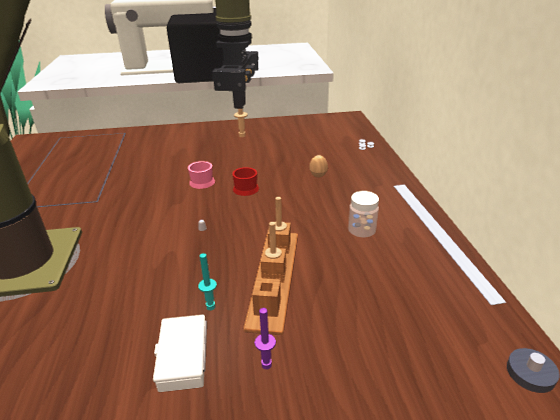

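View pics/scene6.png

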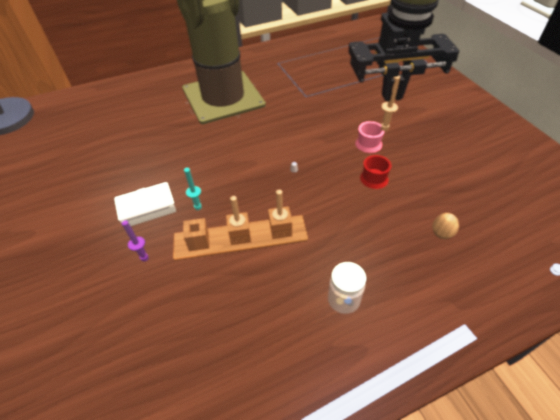

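The red base is at (281,188) in the wrist view, and the spindle hangs ahead of it with its foot at about (277,224). I'll enlarge the view to check the offset before lowering.

Run:
```python
import cv2,numpy as np
a=cv2.imread("pics/wrist6.png")[145:270,220:340];b=cv2.imread("pics/scene6.png")[70:190,355:425]
a=cv2.resize(a,None,fx=4,fy=4,interpolation=2);b=cv2.resize(b,None,fx=4,fy=4,interpolation=2)
o=np.zeros((500,760,3),np.uint8);o[:500,:480]=a;o[:480,480:760]=b;cv2.imwrite("pics/c6.png",o)
```

```text
(no output)
```

View pics/c6.png

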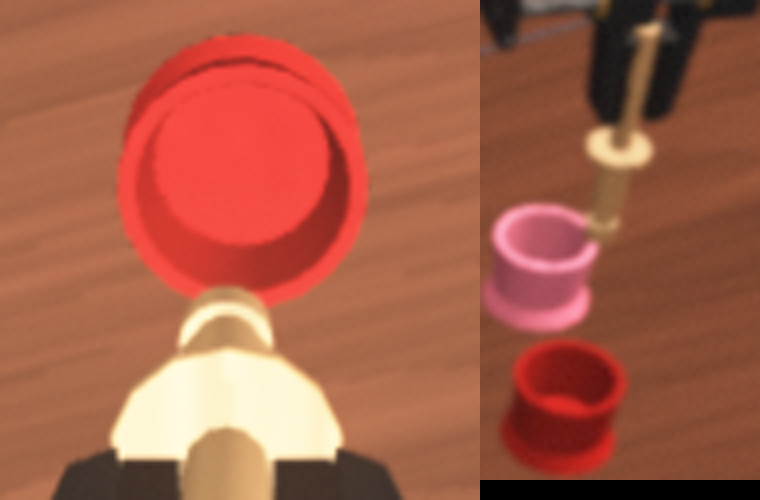

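Prediction and picture agree within 2 px. Lowering now.

```bash
python3 -m creep '[1,2,10,0,0,0,0,2,14,0,0,0,0,0,14,0,0,0,0,0,14,0,0,0,0,0,8,0,0,0]' >/dev/null; python3 -c "
from h import *
to('base',.09)"
```

```text
t 18.42 p [0.4995 0.2289 0.1713] shift mm [ 0.9  1.1 81.3] turn [-0.1   0.11 -0.42] F [ 0.21 -1.34 -0.24] row F -1.24 op 0.13
```

```bash
python3 -m creep '[1,1,10,0,0,0,0,0,10,0,0,0,0,0,10,0,0,0,0,0,8,0,0,0]' >/dev/null; python3 -c "
from h import *
to('base',.088)"; python3 -m creep '[0,0,8,0,0,0,0,0,8,0,0,0,0,0,0,0,0,0]' >/dev/null; python3 -c "
from h import *
to('base',.088)"
```

```text
t 18.75 p [0.4984 0.2297 0.1294] shift mm [-0.5  0.6 41.4] turn [-0.12  0.07 -0.44] F [-0.03 -0.23 -0.2 ] row F -0.23 op 0.131
t 19.0 p [0.4978 0.2293 0.11  ] shift mm [-1.   1.1 22. ] turn [-0.21 -0.01 -0.43] F [ 0.59 -0.02 -0.24] row F 0.14 op 0.131
```

```bash
python3 -m creep '[-1,1,6,0,0,0,0,0,5,0,0,0,0,0,4,0,0,0,0,0,0,0,0,0]' >/dev/null; python3 -c "
from h import *
import cv2
to('base',.088)
for n in ('side','scene'): cv2.imwrite(f'pics/{n}7.png',cv2.resize(snap(n)['color'][110:210,180:280] if n=='side' else snap(n)['color'][80:200,330:450],None,fx=5,fy=5)[:,:,::-1])
"; for i in 1 2 3; do python3 -m creep '[0,0,2,0,0,0]' >/dev/null; python3 r.py base; done
```

```text
t 19.33 p [0.4997 0.2304 0.0938] shift mm [ 0.6 -0.6  5.8] turn [-0.15  0.04 -0.44] F [ 0.19 -0.21  0.33] row F -0.15 op 0.13
t 19.52 row 1.2 perp 1.0 z 92.9 F_row -0.50 perp -0.37 z 0.47
t 19.60 row 1.3 perp 1.2 z 91.1 F_row -0.65 perp -0.37 z -0.66
t 19.68 row 1.5 perp 1.4 z 89.2 F_row 0.56 perp 0.10 z -1.12
```

View pics/side7.png

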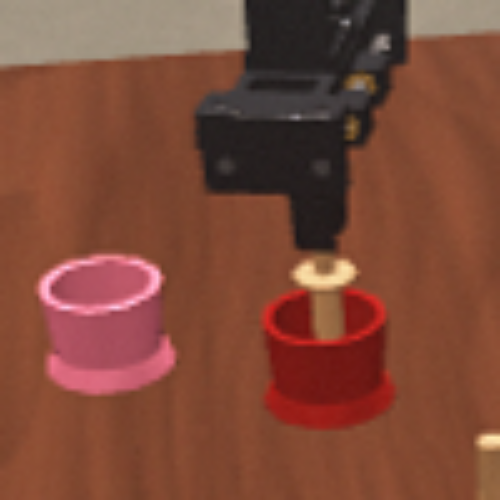

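View pics/scene7.png

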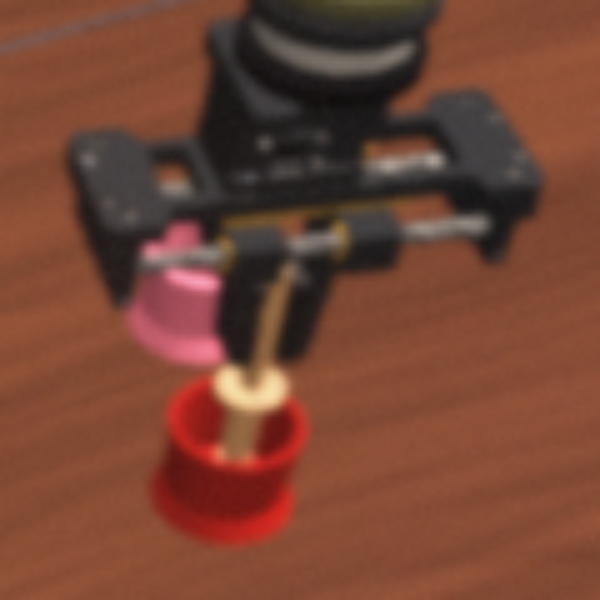

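The tail is inside the red base, centred. I'll go on down to the floor.

```bash
for i in 1 2 3 4 5; do python3 -m creep '[0,0,1.5,0,0,0]' >/dev/null; python3 r.py base; done
```

```text
t 19.77 row 1.5 perp 1.4 z 87.6 F_row 0.56 perp -0.36 z -0.42
t 19.85 row 1.5 perp 1.5 z 86.0 F_row 0.78 perp -0.10 z -0.31
t 19.93 row 1.6 perp 1.6 z 84.5 F_row -1.01 perp -1.11 z 16.26
t 20.02 row 2.1 perp 2.2 z 84.3 F_row -2.00 perp -1.39 z 22.82
t 20.10 row 2.1 perp 2.6 z 84.3 F_row -2.32 perp -2.86 z 16.82
```

```bash
python3 -m creep '[0,0,-1,0,0,0]' >/dev/null; python3 r.py base; python3 -m creep '[0,0,0,0,0,0,0,0,0,0,0,0,0,0,0,0,0,0,0,0,0,0,0,0]' 30; python3 -c "
from h import *
import cv2
to('base',.088)
for n in ('side','scene'): cv2.imwrite(f'pics/{n}8.png',cv2.resize(snap(n)['color'][110:210,180:280] if n=='side' else snap(n)['color'][80:200,330:450],None,fx=4,fy=4)[:,:,::-1])
cv2.imwrite('pics/wrist8.png',snap('wrist')['color'][:,:,::-1])
"
```

```text
t 20.18 row 2.1 perp 2.6 z 85.9 F_row -0.41 perp -0.26 z -0.41
clock: 20.52
tool_pos: [0.5024, 0.2317, 0.0861]
eef_rot: [0.134, 0.991, 0.0, 0.004]
contact_force: [0.3, -0.8, 0.1]
opening: 0.339
t 20.52 p [0.5024 0.2317 0.0861] shift mm [ 2.8 -2.6 -2. ] turn [ 0.1   0.48 -0.47] F [ 0.26 -0.85  0.11] row F -0.75 op 0.339
```

View pics/side8.png

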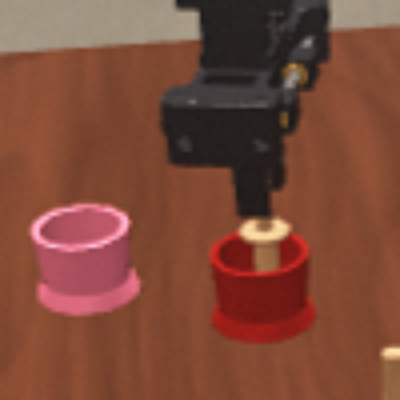

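View pics/scene8.png

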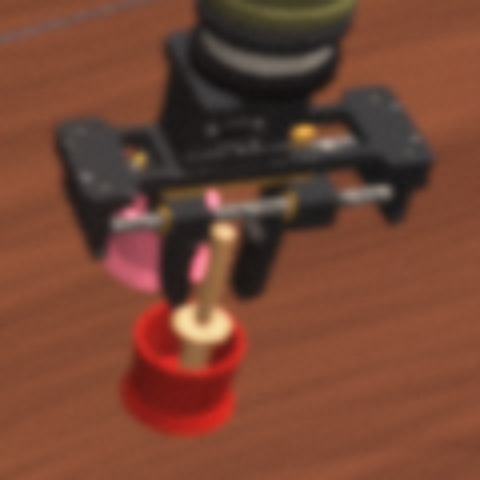

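View pics/wrist8.png

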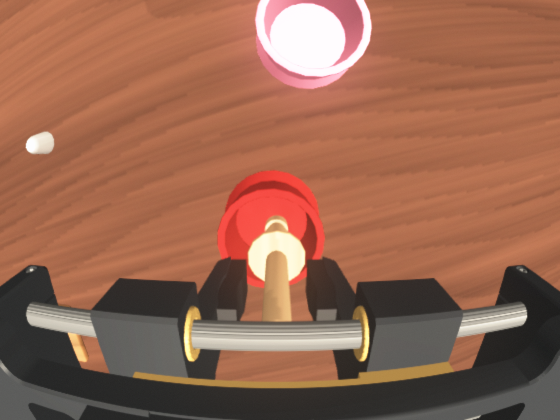

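It stands free between the open fingers, foot down in the red base. I'll open wider and lift away.

```bash
python3 -m creep '[0,0,0,0,0,0,0,0,0,0,0,0,0,0,0,0,0,0]' 70 >/dev/null; python3 -m creep '[0,0,-8,0,0,0,0,0,-12,0,0,0,0,0,-15,0,0,0,0,0,-18,0,0,0,0,0,-18,0,0,0]' >/dev/null;  python3 -m creep '[0,0,-18,0,0,0,0,0,-18,0,0,0,0,0,-18,0,0,0,0,0,-18,0,0,0,0,0,0,0,0,0]'; python3 -m creep '[0,0,0,0,0,0,0,0,0,0,0,0,0,0,0,0,0,0,0,0,0,0,0,0,0,0,0,0,0,0]' >/dev/null; python3 -c "
from h import *
import cv2
for n in ('side','scene','wrist'): cv2.imwrite(f'pics/{n}9.png',snap(n)['color'][:,:,::-1])
"
```

```text
clock: 21.75
tool_pos: [0.4995, 0.2316, 0.239]
eef_rot: [0.133, 0.991, -0.001, 0.003]
contact_force: [0.9, 0.7, 0.2]
opening: 0.794
```

View pics/side9.png

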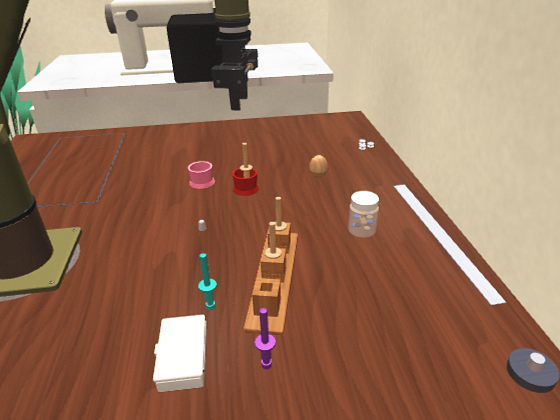

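View pics/scene9.png

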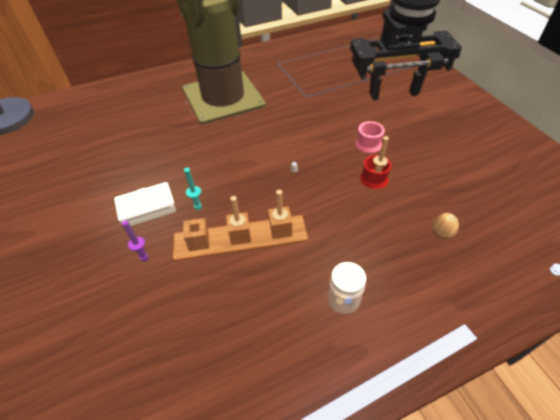

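View pics/wrist9.png

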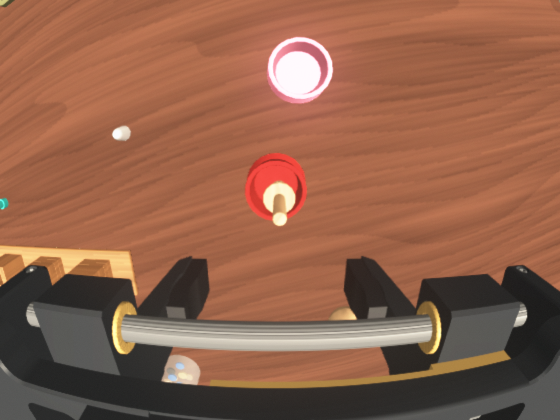

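The spindle stands foot down in the red base (side view 245,160; scene view 381,153). The two firm spindles are still in their holes, nothing else has moved, and the gripper is clear. Handing in.

```bash
python3 -c "
from plant import *
print(finish_job())"
```

```text
the job is handed in; nothing more can be done
None
```

The right spindle was the loose one. I drew it out, lowered it foot down into the red pincushion base and let go. The job was handed in at about 22 s of the 72 s allowed.

- **Rocking:** I rocked the spindles in the order left, middle, right, each to the left first and then to the right. The left and middle ones gave only about 1 mm. The right one swung about 8 to 10 mm each way with hardly any force, to hard stops at both sides.
- **Last checks:** The final pictures show the spindle standing nearly upright in the red base, with the gripper well clear above it. The left and middle spindles are still in their holes. The bystanders and the purple, turquoise and pink look-alikes look unmoved.
- **Forces that ran high:** One push on the left spindle reached 7.5 N, and all the others stayed at about 5 N or less. Setting the foot down on the base's floor peaked at about 23 N at the wrist, with no visible effect.
- **Positioning slip:** My first descent over the left spindle drifted about 15 mm sideways. No contact force showed, and I corrected it before testing that spindle.

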